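# Lock a hinged tube clamp with its quarter-turn stud

## Task

Swing the open half of the blue tube clamp over the silver collimator tube so that it lies fully shut, then fasten it with the red-winged quarter-turn stud: press the stud down while turning it clockwise until it finds its slot, push it right in, and turn it a further quarter turn clockwise until it stops and clicks home. Leave the tube lying in the clamp, leave the things around it where they are, and let go.

Things in the scene. Friction and masses are not known exactly. Their poses are not given: they have to be found in the camera images.
- clamp: fixed lower half of the blue block clamp, bolted to the black breadboard (its top 12 mm above the work surface). Origin: centre of the underside, straight below the tube's axis. y axis along the tube, z up; the -x side (towards the robot, give or take the yaw) has the receptacle pocket, the +x side the hinge. 48 mm wide along y; its foot 64 mm
- socket (a point): mouth of the receptacle pocket in the fixed half, at clamp x = -62 mm, y = 0, 65 mm above its origin. A slotted plate in it (4 mm down) takes the stud's lug. The slot's angle differs each time and is not measured: it has to be felt. The plate floats on a spring: 2 N at first, then 1200 N/m, 6 mm of travel
- hinge_mid (a point): middle of the hinge axis, parallel to the clamp's y axis: at clamp x = +47 mm, y = 0, 65 mm above its origin
- clamp_arm (a joint): angle of the hinged half: 0 = shut, 1.75 = open, leaning back past upright (where it starts). Shut, it is a block from clamp x = -83 to +41 mm with a flat top 101 mm above the clamp's origin. About 0.35 kg with its stud. Pushed from behind (on the stud head or block) to below about 1.0 rad it falls shut by itself, slowly, and lies shut by its weight only
- stud_head (a point): captive stud in the hinged half: silver disc 60 mm across, 6 mm thick, with a red wing across it, 56 long, 8 thick, 22 mm high. Point: centre of the disc's outer face at the wing's foot. z axis: out along the stud's axis; y axis: along the wing. It is 109 mm from the hinge along the half and 61 mm off it: half shut, stud up, 126 mm above the clamp's origin. Press the disc, push or pinch the wing
- plunge (a joint): how far the stud is in, m: 0 = up (spring: 2 N, then 300 N/m), end 0.0185. Half shut, its lug meets the plate at 0.002; out of line it stops by 0.008. In line with the slot (within about 8 degrees) it drops through, to 0.0185. Hold it deeper than 0.0155 to turn it then. Let go, it comes back to 0 in the slot, to about 0.0145 part-way round, and at the full quarter clicks up into a notch at 0.012: locked
- turn (a joint): angle of the stud's wing, rad, growing clockwise seen from above; 0 = wing along the clamp's y axis. Starts at 0 to 0.25. The slot lies somewhere from 0.5 to 1.2. Once through the slot it turns clockwise only, and meets a stop a quarter turn (1.6 rad) beyond the slot. Friction about 0.03 Nm: it stays where it is left
- tube_center (a point): silver collimator tube, 50 mm in diameter, 100 mm long with a 8 mm black lens ring at one end and a thin steel ferrule at the other, lying loose in the clamp; this point is the middle of its axis, its y axis lies along it
- seat (a point): middle of the clamp's bore (fixed), 65 mm above the clamp's origin; where the tube's centre belongs, give or take 10 mm along the tube
- driver_grip (a point): yellow-handled screwdriver 160 mm long lying near the clamp; point on its handle's axis. A bystander, loose on the breadboard
- cube_mid (a point): black 40 mm cage cube with green windows, near the clamp; its centre. A bystander, loose on the breadboard
- led_source_mid (a point): finned black lamp head (50 mm cube, green face) on a post and silver foot, 130 mm tall in all; point half-way up. A bystander, loose on the breadboard
- lens_mount_mid (a point): round black lens mount on a post and silver foot, 95 mm tall; point half-way up. A bystander, loose on the breadboard
- spare_base_mid (a point): black base plate 75 x 50 x 10 mm with a steel post, 80 mm tall; point half-way up. A bystander, loose on the breadboard
- cap_mid (a point): red dust cap, 54 mm across, 18 mm tall; its centre. A bystander, loose on the breadboard
- fastener_tray_mid (a point): blue divided tray 110 x 80 x 30 mm; its centre. A bystander, loose on the breadboard
Not all that is in view belongs to the job. Leave any brown look-alike of the part that bears tube_center alone.

How it is judged:
On the way, in this order (a step that is already met when the one before it is completed fails the run):
1. the hinged half lies shut over the tube (value of joint clamp_arm below 0.04 rad), for 0.2 s.
2. the stud has gone through its slot and is pushed right in (value of joint plunge above 0.0138 m and value of joint clamp_arm below 0.04 rad), for 0.1 s.
At the end, for the whole second after the job is handed in: the half is shut (within 0.03 rad), the stud is held in and clicked into its notch (10.5 to 13.3 mm in, turned past 1.85 rad), and the tube's centre is within 25 mm of the middle of the bore (value of joint clamp_arm below 0.03 rad and value of joint plunge between 0.0105 and 0.0133 m and value of joint turn above 1.85 rad and distance between tube_center and seat below 0.025 m); the robot touches nothing.
It fails at once if a bystander was moved more than 40 mm (distance of any of driver_grip, cube_mid, led_source_mid, lens_mount_mid, spare_base_mid, cap_mid, fastener_tray_mid from where it was at the start of the episode above 0.04 m).
It also fails if it takes over 54 s, if anything falls off the work surface, if the arm or the gripper's body presses on something with over 40 N, if the wrist force passes 120 N, or if a joint passes its speed limit or range.

## Robot

A 6-joint arm with a two-finger parallel gripper is mounted at the origin on the work surface. World frame = base frame: x ahead of the robot, y to its left, z up, the work surface at z = 0. Lengths are in m, angles in rad, forces in N, time in s.
With the tool pointing down it reaches from about 0.325 to 0.875 m from the base axis. Payload 4.4 kg.
Tool frame: the origin (TCP) lies midway between the tips of the shut fingers; the grasp point (between the pads) lies r.hold_point_z behind it (r.hold_point_z is the distance from the TCP to the grasp point, in m); z points along the fingers, x is the direction in which the jaws open and shut, and the axes are right-handed (so a half turn about z gives the same grasp; the last joint's range is limited). The gripper opens to 85 mm and grips with 20 to 120 N. Pads are 22 mm wide; open, the fingers measure 114 mm over their backs; the gripper's body (76 mm by 85 mm) begins 54 mm behind the grasp point. The pads swing forward as they close: fully open they stand 13 mm farther back than shut.
Start: joints at [-1.423, 0.207, 1.542, -0, 1.393, -0.15], TCP at [0.169, -0.55, 0.231] pointing down, gripper open.
Joint ranges: [-2.73, 2.73], [-0.86, 2.22], [0.23, 2.46], [-1.11, 4.25], [0.08, 2.63], [-2.82, 2.82]. Speed limits (rad/s): [2.79, 2.79, 3.14, 3.14, 3.14, 3.14].

## Interface

Orientations are given as a unit quaternion [x, y, z, w].
In Python, from workcell import r, imaging, workorder gives the robot as it stands.
- The arm moves only by the tool drive_tool, never from a script. Its argument "moves" is a list of rows, each an object with "linear": the shift along the tool's x, y, z in cm, a list of three; "twist": the turn, a rotation vector about the tool's x, y, z in degrees, a list of three; "hand": the opening, from 0 (shut) to 1 (fully open). A call has exactly 10 rows; each row shifts and turns the commanded pose from where the row before left it, along the tool's axes as they then stand; what a row does not reach is not made up. A row lasts 1/12 s, in which the tool goes at most 41.7 mm and 7.16 degrees, less where a joint would pass 70% of its speed; a pose out of reach is approached as far as the arm can. A call is refused whole if a number of a shift passes 4.17 or a number of a turn 7.16, either way. A call with a gripper value outside its range is refused whole. The fingers move at their own pace and stop on an object; "squeeze" is the grip in N (left out, the last holds). Time passes only in rows, so rows that do not move let the fingers close, or fill a call up. It gives the time, the measured TCP pose, the force and the opening at its end, in the units of the state.
- r.read_state(): the state, without advancing time (a new reading comes with each control period).
- imaging.grab_frame(name): name is "scene" or "top" or "wrist"; returns a dict with "img" (480x640x3 uint8, blue, green, red), "z_map" (480x640 float32, m along the optical axis (not along the pixel's ray), 0 where there is no reading), "mtx" (3x3 intrinsics, pixels), "R" (3x3) and "t" (3): a world point X has camera coordinates R X + t; the wrist camera has in their place "mount" (4x4, takes a point from camera to tool coordinates, whose origin is the TCP and whose axes are the tool frame's). Camera axes: x right, y down, z forward; pixel columns grow to the right and rows downward; lengths in m; the calibration is good to about 2 mm. A picture is of the moment at which its call begins: read the wrist's pose just before it.
- workorder.close_job(): hands the job in, once; it reports no verdict.
Trained networks look in the newest picture that a camera, given by its name, has taken for a name from the list of things; names that differ only in an ending like _2 or _b are one class to them, and where a whole thing is asked for, a point or a joint stands for the part that bears it (a point fixed in the world has none). Each returns a list of dicts, best first, with "confidence" (0 to 1); they miss things now and then, are a little off and sometimes report something else, mostly with a low value. They report only what shows in the picture. A call takes as long as a camera call. They do not tell look-alikes from the thing itself.
- imaging.cut_out(camera, label): "region" (480x640 bool, what is visible of it) and "box" ([left, top, width, height] in pixels, round what is visible of it).
The state is a dict: "clock": time; "joints": joint angles; "joint_velocities": joint speeds; "tau": joint torques, N m; "eef_pos": TCP position; "tool_rot": TCP orientation; "wrist_force": force on the tool from outside, world axes, zero at the start; "wrist_torque": the same for the moment, N m; "opening": finger opening in m.
Only numpy, scipy, OpenCV 4.12 (cv2) and the standard library are available. Lean on these libraries where they do the work, as an engineer would, in place of code of your own. Each camera call takes 0.05 s, during which the arm holds its last target. There are 200 camera calls.

## Working session

There is one attempt and no reset: what is moved stays moved. The work goes in short steps, Python scripts to look and compute and a tool call to move; the robot and the scene stay as the last step left them, time stands still between calls to the robot, and variables do not carry over. Pictures are saved under pics/ and viewed, about 8 in all and at most 12, crops included, and the job is handed in when it is done.

Besides the shell and the picture viewer there is one more tool, called after ">>>" as a command line: name --argument value ..., lists and objects as JSON in quotes. drive_tool: Moves the arm, as the interface text tells. Its arguments: {"type":"object","properties":{"moves":{"type":"array","items":{"type":"object","properties":{"linear":{"type":"array","items":{"type":"number"}},"twist":{"type":"array","items":{"type":"number"}},"hand":{"type":"number"}}}},"squeeze":{"type":"number"}},"required":["moves"]}

```bash
mkdir -p pics; cat > h.py <<'E'
import numpy as np, cv2
from workcell import r, imaging, workorder
from scipy.spatial.transform import Rotation as Ro
def cloud(f):
    z=f["z_map"]; v,u=np.mgrid[:480,:640]; K=f["mtx"]
    c=np.stack([(u-K[0,2])/K[0,0]*z,(v-K[1,2])/K[1,1]*z,z],-1)
    return (c-f["t"])@f["R"]   # R^T (c-t)
E
python3 - <<'E'
from h import *
s=r.read_state(); print(s, r.hold_point_z)
for n in("scene","top"):
    f=imaging.grab_frame(n); np.savez(n,**f); cv2.imwrite(f"pics/{n}0.png",f["img"])
    P=cloud(f)
    for l in("clamp","clamp_arm","stud_head","tube_center","driver_grip","cube_mid","led_source_mid","lens_mount_mid","spare_base_mid","cap_mid","fastener_tray_mid"):
        for d in imaging.cut_out(n,l)[:2]:
            m=d["region"]&(f["z_map"]>0); q=P[m]
            if len(q): print(n,l,round(d["confidence"],2),d["box"],np.median(q,0).round(3),np.percentile(q,2,0).round(3),np.percentile(q,98,0).round(3))
E
```

```text
{'clock': 0.0, 'joints': array([-1.42249359e+00,  2.07463861e-01,  1.54298965e+00,  2.04747370e-05,
        1.39353008e+00, -1.50496991e-01]), 'joint_velocities': array([-0.00271784, -0.00032912, -0.0010851 , -0.00181257, -0.00102283,
        0.00079571]), 'tau': array([-1.22391939e-03, -3.83039618e+01, -2.91598910e+01, -5.16606160e-04,
        1.05527489e-02, -2.81514481e-06]), 'eef_pos': array([ 0.1691446 , -0.54873942,  0.23008396]), 'tool_rot': array([ 0.80447747, -0.59398196, -0.00083726, -0.00085337]), 'wrist_force': array([0.02867295, 0.69073635, 0.08228914]), 'wrist_torque': array([-0.016309  ,  0.02679452,  0.02929599]), 'opening': 0.08565508996228602} 0.0187
scene clamp 0.72 [320.8, 227.9, 100.7, 63.8] [0.615 0.009 0.078] [ 0.476 -0.027  0.013] [0.698 0.082 0.204]
scene clamp_arm 0.93 [372.8, 229.9, 49.4, 44.8] [0.645 0.019 0.174] [0.599 0.002 0.012] [0.701 0.183 0.205]
scene clamp_arm 0.55 [456.4, 239.8, 32.3, 37.9] [0.773 0.209 0.025] [0.743 0.193 0.012] [0.812 0.264 0.107]
scene stud_head 0.63 [182.8, 318.4, 60.0, 50.8] [ 0.424 -0.363  0.023] [ 0.365 -0.412  0.011] [ 0.4
[... 2672 characters left out ...]
47  0.022] [ 0.605 -0.111  0.055]
top cube_mid 0.28 [207.3, 104.7, 23.1, 29.3] [0.758 0.212 0.05 ] [0.741 0.196 0.016] [0.808 0.232 0.106]
top led_source_mid 0.59 [458.7, 137.5, 36.9, 36.0] [ 0.652 -0.348  0.138] [ 0.631 -0.381  0.018] [ 0.693 -0.326  0.144]
top spare_base_mid 0.89 [157.5, 158.8, 26.8, 35.1] [0.637 0.335 0.022] [0.599 0.313 0.017] [0.668 0.365 0.091]
top cap_mid 0.72 [133.4, 269.7, 22.9, 24.2] [0.387 0.393 0.028] [0.363 0.37  0.014] [0.411 0.419 0.032]
top cap_mid 0.65 [278.8, 120.4, 32.8, 44.6] [0.677 0.038 0.18 ] [0.619 0.012 0.076] [0.718 0.067 0.202]
top fastener_tray_mid 0.96 [444.5, 235.0, 53.0, 53.8] [ 0.419 -0.364  0.016] [ 0.364 -0.409  0.01 ] [ 0.474 -0.313  0.043]
```

```bash
python3 - <<'E'
from h import *
t=dict(np.load("top.npz")); s=dict(np.load("scene.npz"))
a=cv2.resize(t["img"][100:280,220:420],(800,720))[:600]
cv2.imwrite("pics/a.png",a)
b=cv2.resize(s["img"][190:330,290:490],(800,560)); cv2.imwrite("pics/b.png",b)
P=np.concatenate([cloud(t)[t["z_map"]>0],cloud(s)[s["z_map"]>0]])
# blue pixels near clamp
for n,f in(("top",t),("scene",s)):
    Q=cloud(f);hsv=cv2.cvtColor(f["img"],cv2.COLOR_BGR2HSV)
    m=(hsv[...,0]>95)&(hsv[...,0]<130)&(hsv[...,1]>90)&(f["z_map"]>0)&(abs(Q[...,0]-.58)<.15)&(abs(Q[...,1])<.12)
    q=Q[m]; print(n,len(q))
    for lo in np.arange(0.01,.21,.01):
        w=q[(q[:,2]>=lo)&(q[:,2]<lo+.01)]
        if len(w)>4: print(round(lo,3),len(w),w.min(0).round(3),w.max(0).round(3))
    if n=="top":
        w=q[(q[:,2]>.065)&(q[:,2]<.085)&(q[:,0]<.55)]
        if len(w)>4: print(cv2.minAreaRect(w[:,:2].astype(np.float32)*1000))
    k=(abs(Q[...,0]-.55)<.04)&(abs(Q[...,1]-.01)<.08)&(Q[...,2]>.09)&(Q[...,2]<.12)&(f["z_map"]>0)
    print("tube",k.sum(),Q[k].min(0).round(3),Q[k].max(0).round(3),cv2.minAreaRect(Q[k][:,:2].astype(np.float32)*1000))
E
```

```text
top 1269
0.01 14 [0.632 0.003 0.01 ] [0.72  0.067 0.014]
0.04 50 [ 0.477 -0.014  0.041] [0.513 0.024 0.05 ]
0.05 16 [ 0.471 -0.012  0.05 ] [0.536 0.028 0.059]
0.06 24 [ 0.47  -0.018  0.06 ] [0.534 0.03  0.07 ]
0.07 398 [ 0.469 -0.02   0.07 ] [0.597 0.045 0.08 ]
0.08 13 [ 0.486 -0.016  0.08 ] [0.617 0.046 0.09 ]
0.09 225 [0.601 0.004 0.09 ] [0.63  0.054 0.1  ]
0.1 18 [0.619 0.008 0.1  ] [0.63  0.045 0.104]
0.14 9 [0.611 0.007 0.145] [0.619 0.047 0.15 ]
0.15 46 [0.61  0.005 0.15 ] [0.622 0.051 0.16 ]
0.16 55 [0.612 0.005 0.16 ] [0.624 0.051 0.169]
0.17 36 [0.615 0.005 0.17 ] [0.625 0.052 0.18 ]
0.18 29 [0.615 0.007 0.18 ] [0.627 0.051 0.19 ]
0.19 156 [0.618 0.007 0.19 ] [0.661 0.058 0.2  ]
0.2 171 [0.62  0.007 0.2  ] [0.658 0.056 0.207]
((500.45697021484375, 5.219232559204102), (56.686676025390625, 46.34705352783203), 10.858116149902344)
tube 896 [ 0.526 -0.048  0.09 ] [0.584 0.064 0.105] ((555.9736328125, 7.497737884521484), (42.09138107299805, 108.09490966796875), 11.424442291259766)
scene 1293
0.01 20 [0.434 0.026 0.01 ] [0.566 0.107 0.016]
0.02 30 [ 0.481 -0.024  0.022] [ 0.598 -0.
[... 348 characters left out ...]
[0.646 0.047 0.1  ]
0.1 36 [0.612 0.004 0.1  ] [0.648 0.041 0.11 ]
0.11 11 [0.642 0.007 0.11 ] [0.649 0.03  0.12 ]
0.12 15 [0.644 0.006 0.121] [0.652 0.028 0.13 ]
0.13 15 [0.642 0.006 0.133] [0.653 0.024 0.14 ]
0.14 29 [0.627 0.004 0.14 ] [0.656 0.029 0.149]
0.15 43 [0.623 0.002 0.151] [0.657 0.016 0.16 ]
0.16 45 [0.624 0.002 0.16 ] [0.659 0.023 0.17 ]
0.17 46 [0.626 0.002 0.17 ] [0.661 0.012 0.18 ]
0.18 46 [0.621 0.002 0.18 ] [0.662 0.027 0.19 ]
0.19 99 [0.624 0.002 0.19 ] [0.663 0.057 0.2  ]
0.2 108 [0.624 0.004 0.2  ] [0.664 0.053 0.208]
tube 566 [ 0.529 -0.051  0.09 ] [0.588 0.062 0.106] ((560.141357421875, 5.287921905517578), (43.817264556884766, 111.60899353027344), 10.917202949523926)
```

View pics/a.png

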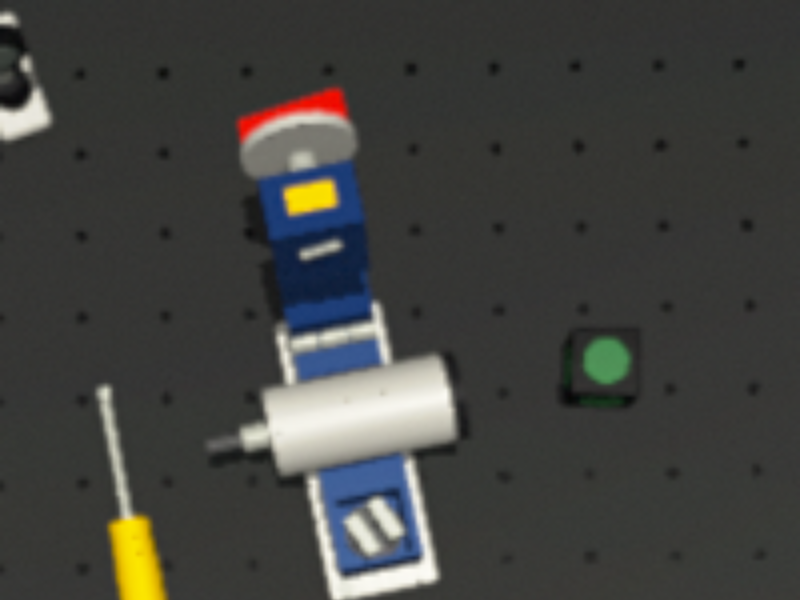

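View pics/b.png

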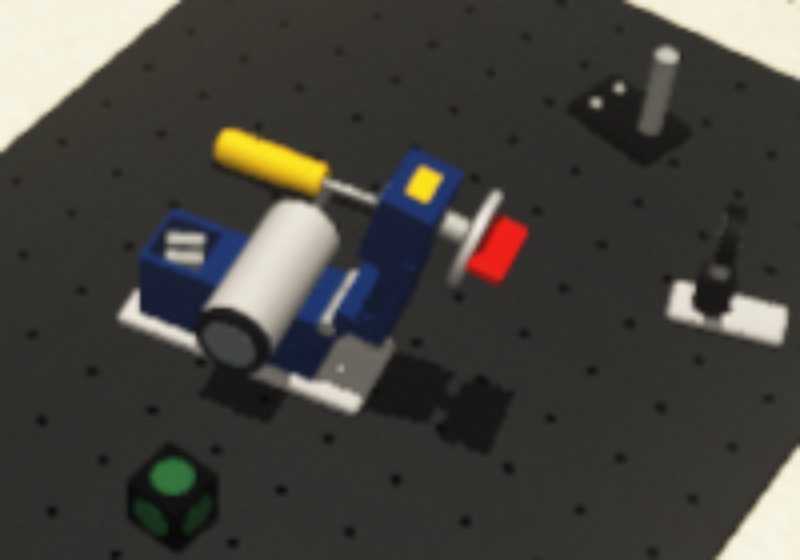

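Top crop: socket plate with a diagonal slot at about (375,525), tube at (360,415), and the open half with its stud head at (298,140). The scene crop agrees, with the stud disc at (475,240) and the wing at (498,250) on the far side. Yaw is about 11°, the clamp origin about (0.554, 0.015, 0.012), and the path behind the stud is free. I'll move there now.

>>> drive_tool --moves '[{"linear":[-1.9,-3.4,-0.6],"hand":0},{"linear":[-1.9,-3.4,-0.6],"hand":0},{"linear":[-1.9,-3.4,-0.6],"hand":0},{"linear":[-1.9,-3.4,-0.6],"hand":0},{"linear":[-1.9,-3.4,-0.6],"hand":0},{"linear":[-1.9,-3.4,0],"hand":0},{"linear":[-1.9,-3.4,0],"hand":0},{"linear":[-1.9,-3.4,0],"hand":0},{"linear":[-1.9,-3.4,0],"hand":0},{"linear":[-1.9,-3.4,0],"hand":0}]'

```text
invalid input at $.moves[0]: expected keys linear, twist, hand
```

>>> drive_tool --moves '[{"linear":[-1.9,-3.4,0],"hand":0},{"linear":[-1.9,-3.4,0],"hand":0},{"linear":[-1.9,-3.4,0],"hand":0},{"linear":[-1.9,-3.4,0],"hand":0},{"linear":[-1.9,-3.4,0],"hand":0},{"linear":[-1.9,-3.4,0],"hand":0},{"linear":[-1.9,-3.4,0],"hand":0},{"linear":[-1.9,-3.4,0],"hand":0},{"linear":[-1.9,-3.4,0],"hand":0},{"linear":[-1.9,-3.4,0],"hand":0}]'

```text
invalid input at $.moves[0]: expected keys linear, twist, hand
```

>>> drive_tool --moves '[{"linear":[-1.9,-3.4,0],"hand":0},{"twist":[0,0,-7],"hand":0},{"twist":[0,0,-7],"hand":0},{"twist":[0,0,-7],"hand":0},{"twist":[0,0,-7],"hand":0},{"twist":[0,0,-7],"hand":0},{"twist":[0,0,-7],"hand":0},{"twist":[0,0,-7],"hand":0},{"twist":[0,0,-7],"hand":0},{"twist":[0,0,-7],"hand":0}]'

```text
invalid input at $.moves[0]: expected keys linear, twist, hand
```

>>> drive_tool --moves '[{"linear":[-1.9,-3.4,-0.6],"twist":[0,0,0],"hand":0},{"linear":[-1.9,-3.4,-0.6],"twist":[0,0,0],"hand":0},{"linear":[-1.9,-3.4,-0.6],"twist":[0,0,0],"hand":0},{"linear":[-1.9,-3.4,-0.6],"twist":[0,0,0],"hand":0},{"linear":[-1.9,-3.4,-0.6],"twist":[0,0,0],"hand":0},{"linear":[-1.9,-3.4,0],"twist":[0,0,0],"hand":0},{"linear":[-1.9,-3.4,0],"twist":[0,0,0],"hand":0},{"linear":[-1.9,-3.4,0],"twist":[0,0,0],"hand":0},{"linear":[-1.9,-3.4,0],"twist":[0,0,0],"hand":0},{"linear":[-1.9,-3.4,0],"twist":[0,0,0],"hand":0}]'

```text
clock: 2.03
eef_pos: [0.4393, -0.2663, 0.2616]
tool_rot: [0.804, -0.594, 0.0, 0.0]
wrist_force: [0.0, -1.0, 0.3]
opening: -0.0001
```

>>> drive_tool --moves '[{"linear":[-1.9,-3.4,0],"twist":[0,0,0],"hand":0},{"linear":[-1.9,-3.4,0],"twist":[0,0,0],"hand":0},{"linear":[-1.9,-3.4,0],"twist":[0,0,0],"hand":0},{"linear":[-1.9,-3.4,0],"twist":[0,0,0],"hand":0},{"linear":[-1.9,-3.4,0],"twist":[0,0,0],"hand":0},{"linear":[-1.9,-3.4,0],"twist":[0,0,0],"hand":0},{"linear":[-1.9,-3.4,0],"twist":[0,0,0],"hand":0},{"linear":[-1.9,-3.4,0],"twist":[0,0,0],"hand":0},{"linear":[-1.9,-3.4,0],"twist":[0,0,0],"hand":0},{"linear":[-1.9,-3.4,0],"twist":[0,0,0],"hand":0}]'

```text
clock: 2.87
eef_pos: [0.7083, 0.0155, 0.2612]
tool_rot: [0.805, -0.594, 0.0, 0.0]
wrist_force: [0.9, -0.1, 0.7]
opening: 0.0001
```

>>> drive_tool --moves '[{"linear":[-1.9,-3.4,0],"twist":[0,0,0],"hand":0},{"linear":[0,0,0],"twist":[0,0,-7],"hand":0},{"linear":[0,0,0],"twist":[0,0,-7],"hand":0},{"linear":[0,0,0],"twist":[0,0,-7],"hand":0},{"linear":[0,0,0],"twist":[0,0,-7],"hand":0},{"linear":[0,0,0],"twist":[0,0,-7],"hand":0},{"linear":[0,0,0],"twist":[0,0,-7],"hand":0},{"linear":[0,0,0],"twist":[0,0,-7],"hand":0},{"linear":[0,0,0],"twist":[0,0,-7],"hand":0},{"linear":[0,0,0],"twist":[0,0,-7],"hand":0}]'

```text
clock: 3.7
eef_pos: [0.7341, 0.042, 0.261]
tool_rot: [0.997, -0.083, -0.0, 0.0]
wrist_force: [-1.2, -1.1, 1.5]
opening: 0.0002
```

>>> drive_tool --moves '[{"linear":[0,0,0],"twist":[0,0,-6.8],"hand":0},{"linear":[0,0,0],"twist":[0,0,-6.8],"hand":0},{"linear":[0,0,0],"twist":[0,0,-6.8],"hand":0},{"linear":[0.8,-0.8,1.5],"twist":[0,0,0],"hand":0},{"linear":[0,0,3.5],"twist":[0,0,0],"hand":0},{"linear":[0,0,3.5],"twist":[0,0,0],"hand":0},{"linear":[0,0,0],"twist":[0,0,0],"hand":0},{"linear":[-1,0,0],"twist":[0,0,0],"hand":0},{"linear":[-1,0,0],"twist":[0,0,0],"hand":0},{"linear":[-1,0,0],"twist":[0,0,0],"hand":0}]'

```text
clock: 4.53
eef_pos: [0.7112, 0.0463, 0.1765]
tool_rot: [0.996, 0.091, 0.0, -0.0]
wrist_force: [-0.1, -0.1, 0.4]
opening: 0.0002
```

>>> drive_tool --moves '[{"linear":[-1,0,0],"twist":[0,0,0],"hand":0},{"linear":[-1,0,0],"twist":[0,0,0],"hand":0},{"linear":[-1,0,0],"twist":[0,0,0],"hand":0},{"linear":[-1,0,0],"twist":[0,0,0],"hand":0},{"linear":[-1,0,0],"twist":[0,0,0],"hand":0},{"linear":[-1,0,0],"twist":[0,0,0],"hand":0},{"linear":[0,0,0],"twist":[0,0,0],"hand":0},{"linear":[0,0,0],"twist":[0,0,0],"hand":0},{"linear":[0,0,0],"twist":[0,0,0],"hand":0},{"linear":[0,0,0],"twist":[0,0,0],"hand":0}]'

```text
clock: 5.37
eef_pos: [0.6624, 0.0359, 0.1876]
tool_rot: [0.996, 0.091, 0.014, 0.001]
wrist_force: [7.7, 2.3, 16.7]
opening: -0.0004
```

```bash
python3 - <<'E'
from h import *
f=imaging.grab_frame("scene"); np.savez("scene1",**f); cv2.imwrite("pics/c.png",cv2.resize(f["img"][150:330,290:490],(660,594)))
s=r.read_state(); print(s["eef_pos"],s["wrist_force"],s["joints"])
E
```

```text
[0.66248247 0.03589573 0.18754722] [10.1159776   3.28733449 17.70561805] [-0.07758902  0.40729832  1.37536793  0.00305433  1.33098907 -0.25981301]
```

View pics/c.png

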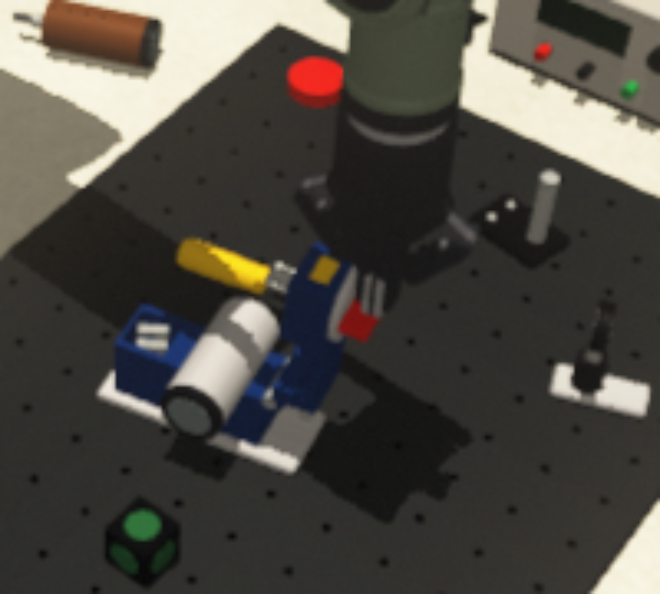

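The tip sits on the disc above the wing, and the wing is rising under it. I'll follow the arc upward while pushing.

>>> drive_tool --moves '[{"linear":[0,0,-1.5],"twist":[0,0,0],"hand":0},{"linear":[-0.5,0,-1.0],"twist":[0,0,0],"hand":0},{"linear":[-0.5,0,-0.5],"twist":[0,0,0],"hand":0},{"linear":[-0.7,0,-0.4],"twist":[0,0,0],"hand":0},{"linear":[-0.7,0,-0.3],"twist":[0,0,0],"hand":0},{"linear":[-0.7,0,-0.2],"twist":[0,0,0],"hand":0},{"linear":[-0.7,0,-0.2],"twist":[0,0,0],"hand":0},{"linear":[-0.7,0,0],"twist":[0,0,0],"hand":0},{"linear":[-0.7,0,0],"twist":[0,0,0],"hand":0},{"linear":[0,0,0],"twist":[0,0,0],"hand":0}]'

```text
clock: 6.25
eef_pos: [0.5991, 0.0252, 0.2167]
tool_rot: [0.996, 0.091, -0.001, -0.0]
wrist_force: [-0.3, -0.2, -0.4]
opening: 0.0
```

```bash
python3 - <<'E'
from h import *
f=imaging.grab_frame("scene"); np.savez("scene1",**f); cv2.imwrite("pics/d.png",cv2.resize(f["img"][150:330,290:490],(660,594)))
s=r.read_state(); print(s["eef_pos"],s["wrist_force"],s["joints"])
E
```

```text
[0.59993556 0.02524896 0.21689315] [ 0.08727582 -0.53541978  1.13803835] [-1.01982312e-01  2.72107279e-01  1.49145174e+00 -1.74307234e-05
  1.37916828e+00 -2.85197774e-01]
```

View pics/d.png

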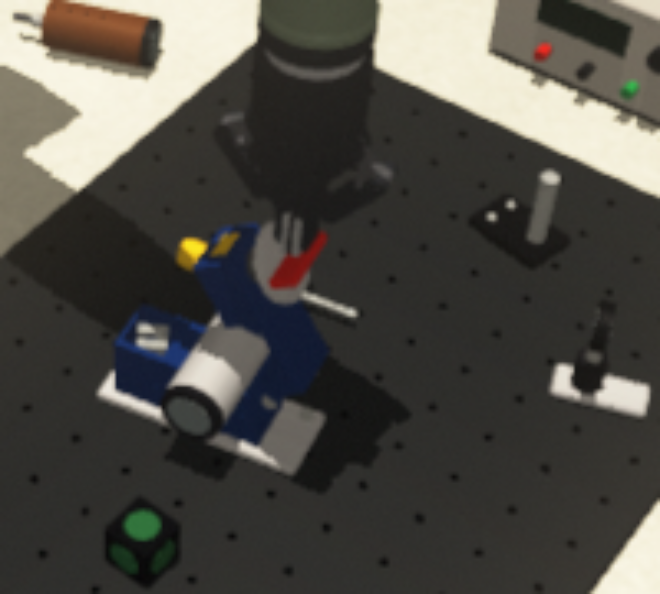

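>>> drive_tool --moves '[{"linear":[0,0,-2],"twist":[0,0,0],"hand":0},{"linear":[0,0,-2],"twist":[0,0,0],"hand":0},{"linear":[0,0,-1],"twist":[0,0,0],"hand":0},{"linear":[0,0,0],"twist":[0,0,0],"hand":0.5},{"linear":[0,0,0],"twist":[0,0,0],"hand":0.5},{"linear":[0,0,0],"twist":[0,0,0],"hand":0.5},{"linear":[-3,0,0],"twist":[0,0,0],"hand":0.5},{"linear":[-3,0,0],"twist":[0,0,0],"hand":0.5},{"linear":[-3,0,0],"twist":[0,0,0],"hand":0.5},{"linear":[-1.9,0,0],"twist":[0,0,0],"hand":0.5}]'

```text
clock: 7.13
eef_pos: [0.4904, 0.0055, 0.265]
tool_rot: [0.996, 0.092, -0.003, -0.0]
wrist_force: [-0.4, 0.7, 0.3]
opening: 0.0428
```

```bash
python3 - <<'E'
from h import *
s=r.read_state(); f=imaging.grab_frame("wrist"); g=imaging.grab_frame("scene")
np.savez("w1",**f,p=s["eef_pos"],q=s["tool_rot"]); print(s["eef_pos"],s["joints"],f["mount"].round(3))
a=np.zeros((600,800,3),np.uint8); a[:450,:600]=cv2.resize(f["img"],(600,450)); a[400:600,580:800]=cv2.resize(g["img"][190:330,310:464],(220,200)); cv2.imwrite("pics/e.png",a)
z=f["z_map"]; v,u=np.mgrid[:480,:640]; K=f["mtx"]
c=np.stack([(u-K[0,2])/K[0,0]*z,(v-K[1,2])/K[1,1]*z,z],-1)@f["mount"][:3,:3].T+f["mount"][:3,3]
W=c@Ro.from_quat(s["tool_rot"]).as_matrix().T+s["eef_pos"]
h=cv2.cvtColor(f["img"],cv2.COLOR_BGR2HSV)
red=((h[...,0]<8)|(h[...,0]>172))&(h[...,1]>150)&(h[...,2]>80)&(z>0)
q=W[red]; print("red",len(q),q.min(0).round(3),q.max(0).round(3))
top=q[q[:,2]>np.percentile(q[:,2],60)-.006]; print(np.median(top,0),cv2.minAreaRect(top[:,:2].astype(np.float32)*1000))
blue=(h[...,0]>95)&(h[...,0]<130)&(h[...,1]>90)&(z>0); b=W[blue]; print("blue z",np.percentile(b[:,2],[5,50,95]))
bt=b[(b[:,2]>.105)&(b[:,2]<.12)]; print(len(bt),cv2.minAreaRect(bt[:,:2].astype(np.float32)*1000) if len(bt) else 0)
gr=(h[...,1]<40)&(z>0)&(abs(W[...,2]-.138)<.005); d=W[gr]; print("disc",len(d),d.min(0),d.max(0), cv2.minEnclosingCircle(d[:,:2].astype(np.float32)*1000) if len(d)>5 else 0)
E
```

```text
[0.49044148 0.0055069  0.26496599] [-1.65221467e-01  1.90477477e-03  1.69613240e+00 -3.34127401e-04
  1.44871318e+00 -3.48770572e-01] [[ 1.    -0.    -0.     0.   ]
 [ 0.     0.958  0.288 -0.073]
 [ 0.    -0.288  0.958 -0.142]
 [ 0.     0.     0.     1.   ]]
red 617 [ 0.486 -0.083  0.011] [0.511 0.032 0.161]
[0.49399163 0.00668243 0.15909504] ((494.2901306152344, 3.939067840576172), (6.6834845542907715, 56.05019760131836), 9.614439964294434)
blue z [0.02230996 0.11184231 0.11324274]
4077 ((534.9501953125, 11.994421005249023), (122.76012420654297, 47.75432586669922), 10.542914390563965)
disc 3005 [ 0.46513316 -0.02532326  0.13308658] [0.52432673 0.03369023 0.13947494] ((494.6295166015625, 4.221317768096924), 29.8251953125)
```

View pics/e.png

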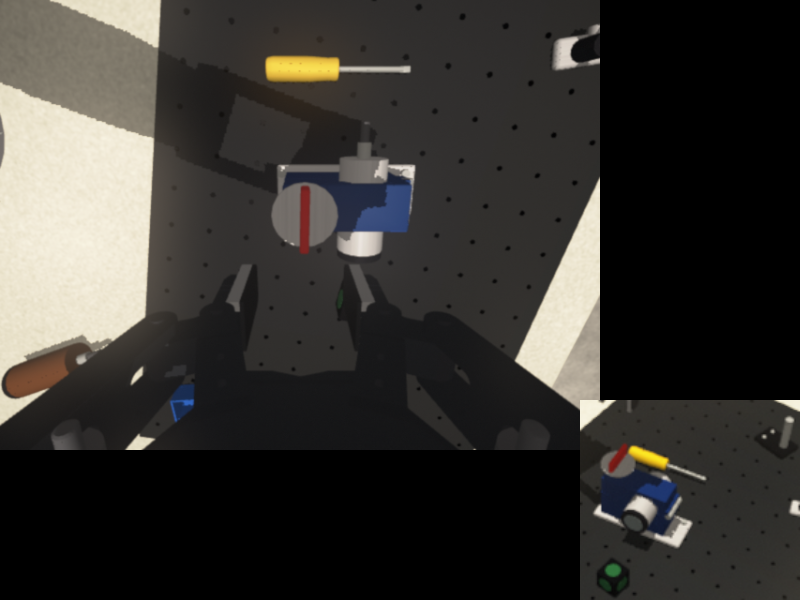

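The half is shut: its blue top lies flat at z = 0.112, and the wing at (304,220) runs along clamp y. I'll centre over the stud, lower and pinch the wing lightly.

>>> drive_tool --moves '[{"linear":[0.4,0.2,2.5],"twist":[0,0,0],"hand":0.5},{"linear":[0,0,3],"twist":[0,0,0],"hand":0.5},{"linear":[0,0,3],"twist":[0,0,0],"hand":0.5},{"linear":[0,0,2.5],"twist":[0,0,0],"hand":0.5},{"linear":[0,0,1.3],"twist":[0,0,0],"hand":0.5},{"linear":[0,0,0],"twist":[0,0,0],"hand":0},{"linear":[0,0,0],"twist":[0,0,0],"hand":0},{"linear":[0,0,0],"twist":[0,0,0],"hand":0},{"linear":[0,0,0],"twist":[0,0,0],"hand":0},{"linear":[0,0,0],"twist":[0,0,0],"hand":0}]' --squeeze 25

```text
clock: 8.07
eef_pos: [0.4958, 0.0039, 0.1446]
tool_rot: [0.996, 0.092, -0.003, 0.0]
wrist_force: [-7.1, -1.7, 1.8]
opening: 0.0073
```

>>> drive_tool --moves '[{"linear":[-0.3,0,0.4],"twist":[0,0,0],"hand":0},{"linear":[0,0,0.4],"twist":[0,0,0],"hand":0},{"linear":[0,0,0.3],"twist":[0,0,0],"hand":0},{"linear":[0,0,0],"twist":[0,0,0],"hand":0},{"linear":[0,0,0],"twist":[0,0,6],"hand":0},{"linear":[0,0,0],"twist":[0,0,6],"hand":0},{"linear":[0,0,0],"twist":[0,0,6],"hand":0},{"linear":[0,0,0],"twist":[0,0,0],"hand":0},{"linear":[0,0,0],"twist":[0,0,0],"hand":0},{"linear":[0,0,0],"twist":[0,0,0],"hand":0}]'

```text
clock: 8.9
eef_pos: [0.4944, 0.0036, 0.136]
tool_rot: [0.998, -0.065, -0.001, 0.0]
wrist_force: [-9.1, -0.6, 10.9]
opening: 0.007
```

>>> drive_tool --moves '[{"linear":[-0.4,0,0.3],"twist":[0,0,6],"hand":0},{"linear":[0,0,0],"twist":[0,0,6],"hand":0},{"linear":[0,0,0],"twist":[0,0,4],"hand":0},{"linear":[0,0,0],"twist":[0,0,4],"hand":0},{"linear":[0,0,0],"twist":[0,0,0],"hand":0},{"linear":[0,0,0],"twist":[0,0,0],"hand":0},{"linear":[0,0,0],"twist":[0,0,0],"hand":0},{"linear":[0,0,0],"twist":[0,0,0],"hand":0},{"linear":[0,0,0],"twist":[0,0,0],"hand":0},{"linear":[0,0,0],"twist":[0,0,0],"hand":0}]'

```text
clock: 9.73
eef_pos: [0.4942, 0.0035, 0.1349]
tool_rot: [0.971, -0.238, 0.003, 0.0]
wrist_force: [-4.2, 0.2, 12.7]
opening: 0.0074
```

>>> drive_tool --moves '[{"linear":[-0.15,0.1,0.1],"twist":[0,0,5],"hand":0},{"linear":[0,0,0],"twist":[0,0,5],"hand":0},{"linear":[0,0,0],"twist":[0,0,0],"hand":0},{"linear":[0,0,0],"twist":[0,0,0],"hand":0},{"linear":[0,0,0],"twist":[0,0,0],"hand":0},{"linear":[0,0,0],"twist":[0,0,0],"hand":0},{"linear":[0,0,0],"twist":[0,0,0],"hand":0},{"linear":[0,0,0],"twist":[0,0,0],"hand":0},{"linear":[0,0,0],"twist":[0,0,0],"hand":0},{"linear":[0,0,0],"twist":[0,0,0],"hand":0}]'

```text
clock: 10.57
eef_pos: [0.4941, 0.0035, 0.1344]
tool_rot: [0.947, -0.322, 0.005, -0.001]
wrist_force: [-0.7, 1.1, 9.9]
opening: 0.0074
```

>>> drive_tool --moves '[{"linear":[0,0,0],"twist":[0,0,5],"hand":0},{"linear":[0,0,0],"twist":[0,0,4],"hand":0},{"linear":[0,0,0],"twist":[0,0,0],"hand":0},{"linear":[0,0,0],"twist":[0,0,0],"hand":0},{"linear":[0,0,0],"twist":[0,0,0],"hand":0},{"linear":[0,0,0],"twist":[0,0,0],"hand":0},{"linear":[0,0,0],"twist":[0,0,0],"hand":0},{"linear":[0,0,0],"twist":[0,0,0],"hand":0},{"linear":[0,0,0],"twist":[0,0,0],"hand":0},{"linear":[0,0,0],"twist":[0,0,0],"hand":0}]'

```text
clock: 11.4
eef_pos: [0.494, 0.0035, 0.1335]
tool_rot: [0.919, -0.395, 0.005, -0.001]
wrist_force: [1.5, 1.0, 5.2]
opening: 0.0073
```

Upward force fell to 5 N at a turn of about 57°, so the lug is probably in line. I'll push in.

>>> drive_tool --moves '[{"linear":[0,0,0.4],"twist":[0,0,0],"hand":0},{"linear":[0,0,0.4],"twist":[0,0,0],"hand":0},{"linear":[0,0,0.4],"twist":[0,0,0],"hand":0},{"linear":[0,0,0],"twist":[0,0,0],"hand":0},{"linear":[0,0,0],"twist":[0,0,0],"hand":0},{"linear":[0,0,0],"twist":[0,0,0],"hand":0},{"linear":[0,0,0],"twist":[0,0,0],"hand":0},{"linear":[0,0,0],"twist":[0,0,0],"hand":0},{"linear":[0,0,0],"twist":[0,0,0],"hand":0},{"linear":[0,0,0],"twist":[0,0,0],"hand":0}]'

```text
clock: 12.23
eef_pos: [0.4944, 0.0036, 0.1244]
tool_rot: [0.919, -0.395, 0.005, -0.002]
wrist_force: [-6.4, 0.9, 23.1]
opening: 0.0073
```

>>> drive_tool --moves '[{"linear":[0,0,0.1],"twist":[0,0,6],"hand":0},{"linear":[0,0,0],"twist":[0,0,6],"hand":0},{"linear":[0,0,0],"twist":[0,0,6],"hand":0},{"linear":[0,0,0],"twist":[0,0,6],"hand":0},{"linear":[0,0,0],"twist":[0,0,6],"hand":0},{"linear":[0,0,0],"twist":[0,0,6],"hand":0},{"linear":[0,0,0],"twist":[0,0,6],"hand":0},{"linear":[0,0,0],"twist":[0,0,6],"hand":0},{"linear":[0,0,0],"twist":[0,0,0],"hand":0},{"linear":[0,0,0],"twist":[0,0,0],"hand":0}]'

```text
clock: 13.07
eef_pos: [0.4944, 0.0034, 0.1242]
tool_rot: [-0.679, 0.734, -0.004, 0.003]
wrist_force: [-8.5, 1.8, 29.0]
opening: 0.007
```

```bash
python3 - <<'E'
from h import *
s=r.read_state(); print({k:s[k].round(3) for k in("eef_pos","tool_rot","wrist_force","wrist_torque","joints")})
E
```

```text
{'eef_pos': array([0.494, 0.003, 0.124]), 'tool_rot': array([-0.679,  0.734, -0.004,  0.003]), 'wrist_force': array([-8.467,  1.775, 28.976]), 'wrist_torque': array([ 0.19 ,  1.441, -0.043]), 'joints': array([-0.168,  0.149,  1.849,  0.   ,  1.133,  1.48 ])}
```

>>> drive_tool --moves '[{"linear":[0,0,0],"twist":[0,0,6],"hand":0},{"linear":[0,0,0],"twist":[0,0,6],"hand":0},{"linear":[0,0,0],"twist":[0,0,6],"hand":0},{"linear":[0,0,0],"twist":[0,0,6],"hand":0},{"linear":[0,0,0],"twist":[0,0,6],"hand":0},{"linear":[0,0,0],"twist":[0,0,6],"hand":0},{"linear":[0,0,0],"twist":[0,0,4],"hand":0},{"linear":[0,0,0],"twist":[0,0,0],"hand":0},{"linear":[0,0,0],"twist":[0,0,0],"hand":0},{"linear":[0,0,0],"twist":[0,0,0],"hand":0}]'

```text
clock: 13.9
eef_pos: [0.4943, 0.0033, 0.1242]
tool_rot: [-0.387, 0.922, -0.003, 0.004]
wrist_force: [-7.8, 1.1, 27.1]
opening: 0.0072
```

```bash
cat > st.py <<'E'
from h import *
s=r.read_state(); print({k:s[k].round(3) for k in("eef_pos","tool_rot","wrist_force","wrist_torque","joints")},"yaw",np.degrees(2*np.arctan2(s["tool_rot"][1],s["tool_rot"][0])))
E
python3 st.py
```

```text
{'eef_pos': array([0.494, 0.003, 0.124]), 'tool_rot': array([-0.387,  0.922, -0.003,  0.004]), 'wrist_force': array([-7.813,  1.134, 27.134]), 'wrist_torque': array([ 0.059,  1.572, -0.039]), 'joints': array([-0.168,  0.149,  1.849, -0.   ,  1.133,  2.178])} yaw 225.54190062265107
```

>>> drive_tool --moves '[{"linear":[0,0,0],"twist":[0,0,5],"hand":0},{"linear":[0,0,0],"twist":[0,0,5],"hand":0},{"linear":[0,0,0],"twist":[0,0,3],"hand":0},{"linear":[0,0,0],"twist":[0,0,0],"hand":0},{"linear":[0,0,0],"twist":[0,0,0],"hand":0},{"linear":[0,0,0],"twist":[0,0,0],"hand":0},{"linear":[0,0,0],"twist":[0,0,0],"hand":0},{"linear":[0,0,0],"twist":[0,0,0],"hand":0},{"linear":[0,0,0],"twist":[0,0,0],"hand":0},{"linear":[0,0,0],"twist":[0,0,0],"hand":0}]'

```text
clock: 14.73
eef_pos: [0.4944, 0.0032, 0.1242]
tool_rot: [-0.28, 0.96, -0.003, 0.005]
wrist_force: [-7.5, 0.3, 26.6]
opening: 0.0073
```

```bash
python3 st.py
```

```text
{'eef_pos': array([0.494, 0.003, 0.124]), 'tool_rot': array([-0.28 ,  0.96 , -0.003,  0.005]), 'wrist_force': array([-7.513,  0.316, 26.559]), 'wrist_torque': array([ 0.08 ,  1.477, -0.015]), 'joints': array([-0.168,  0.149,  1.849, -0.   ,  1.133,  2.405])} yaw 212.54114666510227
```

>>> drive_tool --moves '[{"linear":[0,0,0],"twist":[0,0,4],"hand":0},{"linear":[0,0,0],"twist":[0,0,4],"hand":0},{"linear":[0,0,0],"twist":[0,0,0],"hand":0},{"linear":[0,0,0],"twist":[0,0,0],"hand":0},{"linear":[0,0,0],"twist":[0,0,0],"hand":0},{"linear":[0,0,0],"twist":[0,0,0],"hand":0},{"linear":[0,0,0],"twist":[0,0,0],"hand":0},{"linear":[0,0,0],"twist":[0,0,0],"hand":0},{"linear":[0,0,0],"twist":[0,0,0],"hand":0},{"linear":[0,0,0],"twist":[0,0,0],"hand":0}]'

```text
clock: 15.57
eef_pos: [0.4943, 0.0032, 0.1241]
tool_rot: [-0.213, 0.977, -0.002, 0.005]
wrist_force: [-7.7, 0.7, 25.8]
opening: 0.0072
```

```bash
python3 st.py
```

```text
{'eef_pos': array([0.494, 0.003, 0.124]), 'tool_rot': array([-0.213,  0.977, -0.002,  0.005]), 'wrist_force': array([-7.74 ,  0.748, 25.789]), 'wrist_torque': array([0.094, 1.507, 0.043]), 'joints': array([-1.680e-01,  1.490e-01,  1.849e+00, -1.000e-03,  1.133e+00,
        2.545e+00])} yaw 204.559286944995
```

>>> drive_tool --moves '[{"linear":[0,0,-0.5],"twist":[0,0,0],"hand":0},{"linear":[0,0,-0.5],"twist":[0,0,0],"hand":0},{"linear":[0,0,0],"twist":[0,0,0],"hand":0},{"linear":[0,0,0],"twist":[0,0,0],"hand":0.5},{"linear":[0,0,0],"twist":[0,0,0],"hand":0.5},{"linear":[0,0,0],"twist":[0,0,0],"hand":0.5},{"linear":[0,0,-3],"twist":[0,0,0],"hand":0.5},{"linear":[0,0,-4],"twist":[0,0,0],"hand":0.5},{"linear":[0,0,-4],"twist":[0,0,0],"hand":0.5},{"linear":[0,0,-3],"twist":[0,0,0],"hand":0.5}]'

```text
clock: 16.4
eef_pos: [0.4895, 0.0041, 0.2686]
tool_rot: [-0.212, 0.977, -0.0, 0.0]
wrist_force: [0.8, -0.6, 0.7]
opening: 0.0428
```

```bash
cat > look.py <<'E'
from h import *
import sys
s=r.read_state(); f=imaging.grab_frame("wrist"); g=imaging.grab_frame("scene")
print(s["clock"],s["eef_pos"],s["wrist_force"])
a=np.zeros((600,800,3),np.uint8); a[:450,:600]=cv2.resize(f["img"],(600,450)); a[400:600,580:800]=cv2.resize(g["img"][190:330,310:464],(220,200)); cv2.imwrite("pics/%s.png"%sys.argv[1],a)
z=f["z_map"]; v,u=np.mgrid[:480,:640]; K=f["mtx"]
c=np.stack([(u-K[0,2])/K[0,0]*z,(v-K[1,2])/K[1,1]*z,z],-1)@f["mount"][:3,:3].T+f["mount"][:3,3]
W=c@Ro.from_quat(s["tool_rot"]).as_matrix().T+s["eef_pos"]
h=cv2.cvtColor(f["img"],cv2.COLOR_BGR2HSV)
n=(z>0)&(np.hypot(W[...,0]-.4945,W[...,1]-.004)<.033)
red=n&((h[...,0]<8)|(h[...,0]>172))&(h[...,1]>130)
q=W[red]; top=q[q[:,2]>q[:,2].max()-.005]; m=top[:,:2].mean(0); e=np.linalg.svd(top[:,:2]-m)[2][0]
print("red",len(top),np.median(top,0).round(4),"wing yaw",np.degrees(np.arctan2(e[1],e[0])))
d=W[n&(h[...,1]<60)&(W[...,2]>.112)]; print("disc z",np.percentile(d[:,2],[5,25,50,75,95]).round(4))
b=W[(h[...,0]>95)&(h[...,0]<130)&(h[...,1]>90)&(z>0)&(W[...,2]>.1)]; A=np.c_[b[:,:2],np.ones(len(b))]; print("block top z",np.median(b[:,2]),"slope",np.linalg.lstsq(A,b[:,2],rcond=None)[0][:2])
E
python3 look.py f
```

```text
16.4 [0.48945025 0.00407242 0.26863229] [ 0.81640533 -0.56622017  0.66509293]
red 571 [0.4947 0.0029 0.1477] wing yaw 115.4023836959073
disc z [0.1259 0.3351 0.3518 0.3609 0.368 ]
block top z 0.11224554217593921 slope [-0.00447422  0.00396949]
```

View pics/f.png

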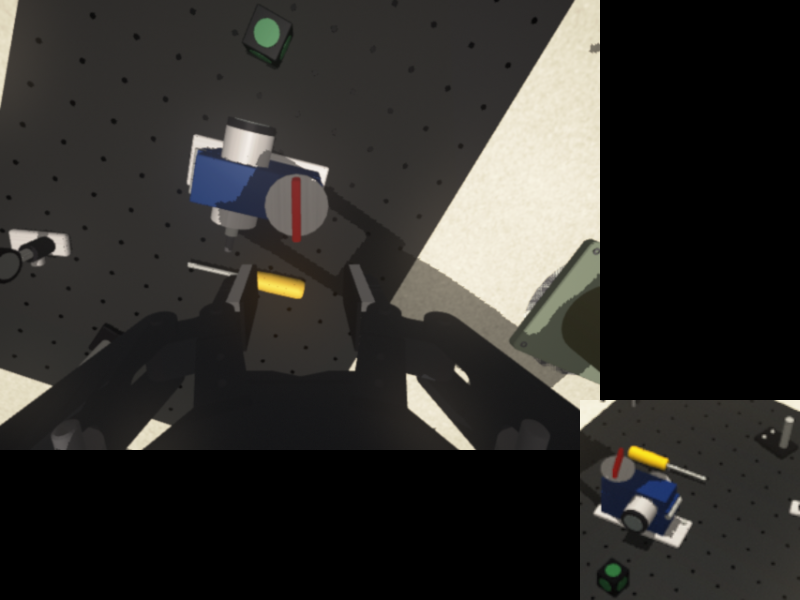

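```bash
python3 - <<'E'
from h import *
def an(f,p,q_):
    z=f["z_map"]; v,u=np.mgrid[:480,:640]; K=f["mtx"]
    c=np.stack([(u-K[0,2])/K[0,0]*z,(v-K[1,2])/K[1,1]*z,z],-1)@f["mount"][:3,:3].T+f["mount"][:3,3]
    W=c@Ro.from_quat(q_).as_matrix().T+p
    h=cv2.cvtColor(f["img"],cv2.COLOR_BGR2HSV)
    n=(z>0)&(np.hypot(W[...,0]-.4945,W[...,1]-.0035)<.027)&(W[...,2]<.17)&(W[...,2]>.116)
    red=n&((h[...,0]<8)|(h[...,0]>172))&(h[...,1]>130); q=W[red]; t=q[q[:,2]>np.percentile(q[:,2],95)-.004]
    d=W[n&(h[...,1]<60)]; b=W[(h[...,0]>95)&(h[...,0]<130)&(h[...,1]>90)&(z>0)&(abs(W[...,2]-.113)<.005)]
    R=cv2.minAreaRect(b[:,:2].astype(np.float32)*1000)
    m=t[:,:2].mean(0); e=np.linalg.svd(t[:,:2]-m)[2][0]
    print("wing top",np.median(t[:,2]),"yaw",np.degrees(np.arctan2(e[1],e[0])),"disc",np.median(d[:,2]),len(d),"block",np.median(b[:,2]),R)
o=dict(np.load("w1.npz")); an(o,o["p"],o["q"])
s=r.read_state(); an(imaging.grab_frame("wrist"),s["eef_pos"],s["tool_rot"])
E
```

```text
wing top 0.1590967144488628 yaw -80.24002798595869 disc 0.13729328746330532 2438 block 0.11215587991797146 ((534.9550170898438, 11.948646545410156), (122.77593231201172, 47.596961975097656), 10.511849403381348)
wing top 0.1475735797197108 yaw 115.34528030266037 disc 0.1257694208685598 2195 block 0.112296458171201 ((555.952392578125, 15.296600341796875), (79.46678161621094, 48.48414993286133), 9.732963562011719)
```

```bash
python3 -c "
from h import *
print(workorder.close_job(), r.read_state()['clock'])"
```

```text
the job is handed in; nothing more can be done
the job is handed in; nothing more can be done
```

The clamp is shut and the stud is fastened, and I handed the job in at about 16.5 s on the clock. The hand-in gave no verdict.

**What I did:**
- I pushed the hinged half over from behind until it fell shut by itself.
- I pinched the red wing, pressed down and turned it clockwise. The upward force fell from about 13 N to 5 N at a turn of about 57°, which I took as the slot.
- I pushed the stud right in, to about 23 N at the end, and turned on until the resisting torque rose. Then I let go and backed off.

**Last checks, from the wrist camera:**
- **Half:** the block top is level, at the same height as just after closing.
- **Stud:** the wing and disc sit 11.5 mm lower than at the start. That fits the 12 mm notch rather than the 14.5 mm part-way height.
- **Turn:** the wing measures about 165° (2.88 rad). That is 4–5° past the largest stop angle stated, which I put down to measurement error.
- **Surroundings:** the tube lies in the bore, judged by eye rather than measured. The neighbouring items I could see look unmoved, and the gripper is open and clear above with almost no wrist force.

**One thing that went off plan:** on the first push the finger caught on the rising wing, giving about 18 N on the wrist. I raised the tool and carried on, and the half closed normally.

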